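Set up the chocolate warmer: gauge in the lid, heat slider to the pointer

TASK

Get the chocolate warmer ready: take the flat-bladed temperature gauge (the one with the square black head) out of its wooden rest and stand it in the long slot in the warmer's lid, pushed fully home so that its collar sits on the lid. Then slide the heat control along its track until the line on its grip is in line with the little steel pointer beside the track, and let go. Leave the spreader in the rest and everything else where it is.

Things in the scene. Friction and masses are not known exactly. Their poses are not given: they have to be found in the camera images.
- gauge: Temperature gauge, standing in one slot of the rest. Steel blade 24 (y) x 5 (x) mm, z 0 to 60 mm; steel collar 20 (x) x 42 (y), z 60 to 66; square-edged black head 18 (x) x 34 (y), z 66 to 100, small dial on top. Origin: centre of the blade's lower end, z up the gauge. A half turn about z changes nothing. Best gripped by the head across its 18 mm. 80 g.
- gauge_slot (a point): Centre of the gauge slot's mouth in the upper face of the warmer's lid, 100 mm above the table; axes as the warmer's. Slot 30 mm long (y), 8 mm wide (x), 2 mm chamfer, through the 8 mm lid, 72 mm of empty space below. The row of small round vents beside it is only printed on.
- warmer: Chocolate warmer, brushed metal, fixed, 240 (x) x 320 (y) x 100 mm (z); origin: centre of its underside, x away from the robot at yaw 0. Near half: black control panel at z 100, slider track along y at x -67 mm. Far half: steel lid at z 100, gauge slot at x 60, y 60 mm, black knob 26 mm high at x 55, y -60 mm.
- fader (a joint): Heat control slider: position in m along the warmer's +y, 0 at the low end, 0.12 at the high end; it rubs with about 1.5 N and stays where it is left.
- fader_top (a point): Centre of the top of the heat slider's bright metal grip: 28 (warmer x) x 20 (warmer y, along the track) x 36 mm high, its underside 2 mm above the panel, so its top is 138 mm above the table. A black line across the top marks its middle. Axes as the warmer's.
- pointer: Small fixed steel pointer, 25 x 12 x 8 mm high, on the control panel on the far (+x) side of the track, its tip pointing at the track (-x). Origin: under its tip, on the panel; axes as the warmer's. The slider is set when the middle of its grip has the same place along the warmer's y as this origin.
- rest: Dark wooden rest block fixed to the table, 60 (x) x 140 (y) x 68 mm (z), origin at the centre of its underside. Two slots in its top at y = -35 and y = +35 mm, each 30 mm long (y) and 8 mm wide (x), hold the gauge and the spreader by their collars, which rest on the block's top.
- spreader: Bystander: spreader with the same blade and collar as the gauge but a round, pale wooden handle (24 mm thick, 62 mm tall), standing in the other slot of the rest. Origin: centre of the blade's lower end.
- bowl: Bystander: empty glass dessert bowl, 110 mm across, 55 mm high, loose. Origin: centre of its underside.
- cup: Bystander: small steel sauce cup, 60 mm across, 45 mm high, loose, near the rest. Origin: centre of its underside.
- cup2: Bystander: an identical loose steel sauce cup, behind the warmer. Origin: centre of its underside.
- jar: Bystander: closed amber glass jar, 64 mm across, 75 mm high, loose. Origin: centre of its underside.
- scoop: Bystander: ice-cream scoop lying between the robot and the warmer, about 230 mm long, up to 54 mm high, loose. Origin: about the middle of its length, on the table.
- spoon: Bystander: steel spoon lying loose beyond the rest, 170 mm long. Origin: about the middle of its length, on the table.
- book: Bystander: closed black book lying loose to the robot's right, 190 x 130 x 22 mm. Origin: centre of its underside.
Mind the look-alikes: they are no part of the job. What is shaped like the gauge but blue, pink or yellow is not meant.

How it is judged (in metres and radians):
On the way, in this order (a step that is already met when the one before it is completed fails the run):
1. the gauge stands in the lid's slot, collar on the lid (z of gauge in the frame of gauge_slot below -0.057 m and horizontal distance between gauge and gauge_slot below 0.008 m and angle between gauge's own z axis and vertical below 0.1 rad), for 0.2 s.
2. the slider's grip is in line with the pointer (y of fader_top in the frame of pointer between -0.005 and 0.005 m), for 0.2 s.
At the end, for the whole second after the job is handed in: The gauge stands upright (within 0.1 rad) and at rest in the lid's slot with its blade at least 57 of 60 mm below the lid's upper face, its lower end within 8 mm of the slot's centre in plan; the slider is at rest with the middle of its grip within 5 mm of the pointer along the track (all of step 1 and all of step 2 and linear speed of gauge below 0.02 m/s and velocity of joint fader between -0.01 and 0.01 m/s); the robot touches nothing.
It fails at once if the spreader is moved more than 20 mm (distance of spreader from where it was at the start of the episode above 0.02 m).
It fails at once if the bowl, a cup, the jar, the scoop, the spoon or the book is moved more than 30 mm (distance of any of bowl, cup, cup2, jar, scoop, spoon, book from where it was at the start of the episode above 0.03 m).
It also fails if it takes over 54 s, if anything falls off the work surface, if the arm or the gripper's body presses on something with over 40 N, if the wrist force passes 120 N, or if a joint passes its speed limit or range.

ROBOT

A 7-joint arm with a two-finger parallel gripper is mounted at the origin on the work surface. World frame = base frame: x ahead of the robot, y to its left, z up, the work surface at z = 0. Lengths are in m, angles in degrees, forces in N, time in s.
With the tool pointing down it reaches from about 0.425 to 0.875 m from the base axis. Payload 4.7 kg.
Tool frame: the origin (TCP) lies on the centre line of the jaws, within the pads' length; the fingertips stand 17 mm ahead of it and the grasp point (between the pads) lies 2 mm behind it; z points along the fingers, y is the line along which they close (so a half turn about z gives the same grasp; the last joint's range is limited). The gripper opens to 87 mm and grips with 3 to 60 N. Pads are 19 mm wide; open, the fingers measure 117 mm over their backs; the gripper's body (75 mm by 190 mm) begins 51 mm behind the grasp point.
Start: joints at [63.891, 18.392, -4.016, 83.108, 1.295, 78.541, -3.26], TCP at [0.294, -0.58, 0.24] pointing down, gripper open.
Joint ranges: [-163.93, 163.93], [-17.29, 119.83], [-79.2, 71.16], [3.27, 140.29], [-89.18, 269.18], [5.43, 117.66], [-154.24, 154.24]. Speed limits (degrees/s): [147.25, 147.25, 180, 180, 180, 180, 180].

INTERFACE

Orientations are given as [roll, pitch, yaw] about the fixed x, y, z axes, in that order (R = Rz(yaw) Ry(pitch) Rx(roll)).
In Python, from cell import env, read_camera gives the robot as it stands.
- The arm moves only by the shell command python3 -m jog 'ROWS' [FORCE]. ROWS is JSON, a list of rows, each a list of 5 numbers: the opening, from 0 (shut) to 1 (fully open), then the shift along the tool's x, y, z each as a share of 0.02 m, from -1 to 1, then the turn about the tool's z as a share of 45 degrees, from -1 to 1. In form: [[gripper, x, y, z, yaw], ...]. A call has 1 to 12 rows; each row shifts and turns the commanded pose from where the row before left it, along the tool's axes as they then stand; what a row does not reach is not made up. A row lasts 1/12 s, in which the tool goes at most 41.7 mm and 7.16 degrees, less where a joint would pass 70% of its speed; a pose out of reach is approached as far as the arm can. A call with a number of a shift or a turn outside -1 to 1 is refused whole. A call with a gripper value outside its range is refused whole. The fingers move at their own pace and stop on an object; FORCE is the grip in N (left out, the last holds). Time passes only in rows, so rows that do not move let the fingers close. It gives the time, the measured TCP pose, the force, the opening and the grip force at its end, in the units of the state.
- env.get_obs(): the state, without advancing time (a new reading comes with each control period).
- read_camera(name): name is "scene" or "top"; returns a dict with "color" (480x640x3 uint8, red, green, blue), "range_z" (480x640 float32, m along the optical axis (not along the pixel's ray), 0 where there is no reading), "mtx" (3x3 intrinsics, pixels), "world_from_camera" (4x4, takes a point from camera to world coordinates). Camera axes: x right, y down, z forward; pixel columns grow to the right and rows downward; lengths in m; the calibration is good to about 2 mm. A picture is of the moment at which its call begins.
- env.sign_off(): hands the job in; it is judged then, once.
The state is a dict: "time_s": time; "qpos": joint angles; "joint_velocities": joint speeds; "effort": joint torques, N m; "tool_pos": TCP position; "tool_rot": TCP orientation; "force": force on the tool from outside, world axes, zero at the start; "wrist_torque": the same for the moment, N m; "grip_width": finger opening in m; "grasp_force": force on a finger pad.
Only numpy, scipy, OpenCV 4.12 (cv2) and the standard library are available. Lean on these libraries where they do the work, as an engineer would, in place of code of your own. Each camera call takes 0.05 s, during which the arm holds its last target. There are 200 camera calls.

## Working session

There is one attempt and no reset: what is moved stays moved. The work goes in short steps, Python scripts to look and compute and a shell command to move; the robot and the scene stay as the last step left them, time stands still between calls to the robot, and variables do not carry over. Pictures are saved under pics/ and viewed, at most 10 in all, crops included, and the job is handed in when it is done.

```bash
mkdir -p pics; ls; python3 - <<'E'
from cell import env, read_camera
import cv2,numpy as np
for n in("scene","top"):
    d=read_camera(n); cv2.imwrite(f"pics/{n}0.png",d["color"][...,::-1]); np.savez(f"{n}0.npz",**d)
    print(n,d["mtx"].round(1).tolist(),d["world_from_camera"].round(3).tolist())
print(env.get_obs())
E
```

```text
pics
scene [[577.7, 0.0, 327.1], [0.0, 577.7, 247.8], [0.0, 0.0, 1.0]] [[-0.883, 0.38, -0.275, 0.965], [0.469, 0.725, -0.504, 0.704], [0.007, -0.574, -0.819, 1.308], [0.0, 0.0, 0.0, 1.0]]
top [[473.2, 0.0, 318.4], [0.0, 473.2, 250.4], [0.0, 0.0, 1.0]] [[-0.023, -0.994, 0.111, 0.456], [-1.0, 0.022, -0.012, -0.055], [0.009, -0.111, -0.994, 1.275], [0.0, 0.0, 0.0, 1.0]]
{'time_s': 0.1, 'qpos': array([63.88909956, 18.43473171, -4.0153742 , 83.16523781,  1.29485212,
       78.54115978, -3.25987106]), 'joint_velocities': array([-0.04426588, -0.05931034, -0.02507218, -0.18154814, -0.05545584,
       -0.04391303, -0.0427651 ]), 'effort': array([ 6.11327887e-04, -4.92571592e+01, -4.05252026e-01, -3.13398278e+01,
       -6.40340941e-02,  3.94980947e-02,  8.22200718e-05]), 'tool_pos': array([ 0.29402708, -0.57919536,  0.23859518]), 'tool_rot': array([-1.79904090e+02,  5.24477908e-03,  2.69203903e+01]), 'force': array([0.10012266, 0.65341794, 0.36434828]), 'wrist_torque': array([ 0.05047977, -0.00968729, -0.01785511]), 'grasp_force': 0.0, 'grip_width': 0.08719462790616467}
```

View pics/top0.png

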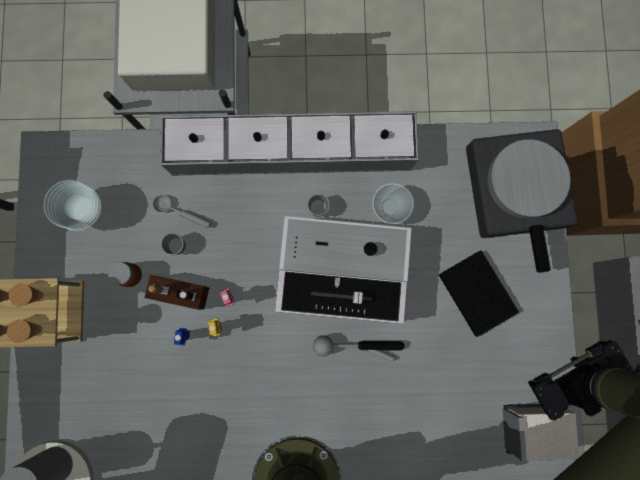

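View pics/scene0.png

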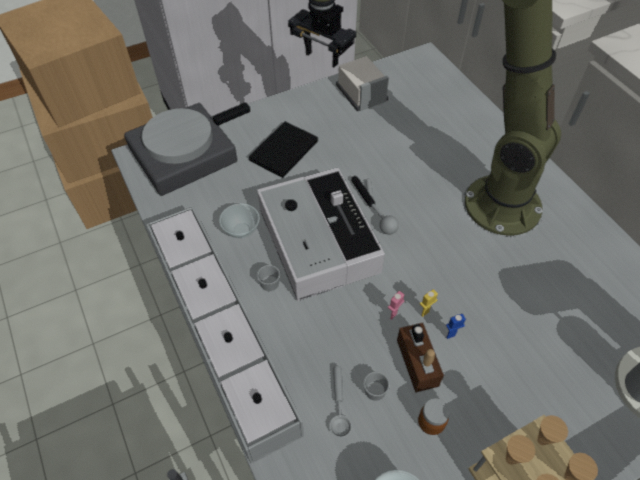

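The top view shows the rest at about (177,292), the warmer at (345,268) and the slider grip at (358,297). The slot is at (321,243). Things that could be taken for the gauge:
- Black head in the rest: scene (418,332), top about (183,295).
- Pale spreader handle: scene (428,357), top about (163,288).
- Pink: top (227,297).
- Yellow: top (214,327).
- Blue: top (181,337).

I choose the black head and will check it in a close crop.

```bash
python3 - <<'E'
import cv2,numpy as np
t=cv2.imread("pics/top0.png");s=cv2.imread("pics/scene0.png")
a=cv2.resize(t[265:325,135:245],None,fx=3.6,fy=3.6,interpolation=2)[:,:396]
b=cv2.resize(s[290:400,370:480],(396,396),interpolation=2)
c=cv2.resize(t[210:330,270:420],(500,400),interpolation=2)
im=np.zeros((600,800,3),np.uint8)
im[:216,:396]=a;im[:198*2,400:796]=b
c=cv2.resize(t[212:328,272:414],(396,323),interpolation=2);im[220:543,:396]=c
cv2.imwrite("pics/crop1.png",im)
E
```

```text
(no output)
```

View pics/crop1.png

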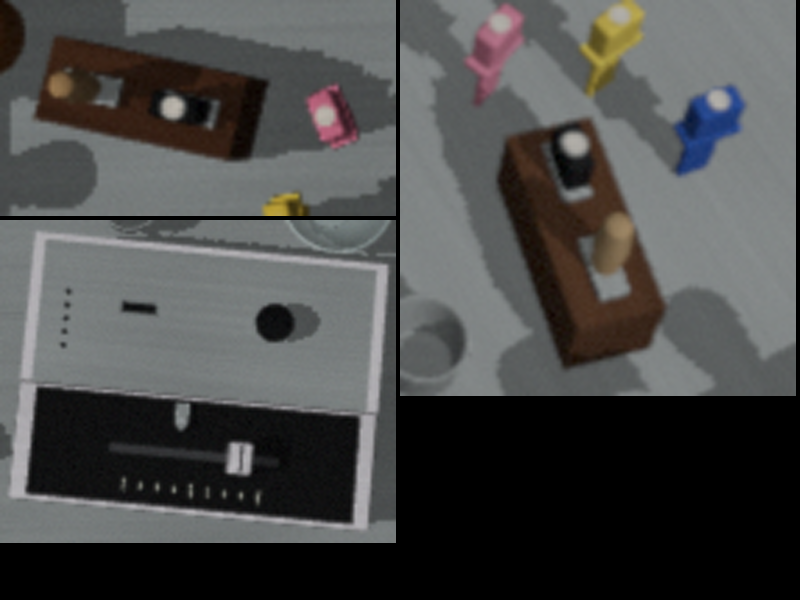

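The crop confirms it: the black square head with the pale dial is at the right end of the rest, top pixel about (183,295). The wooden spreader handle is at the left end. The slot is at about (322,244), the pointer tip at (337,287) and the grip at (358,297).

```bash
cat > h.py <<'E'
import numpy as np,cv2
def load(n,live=False):
    if live:
        from cell import read_camera
        return read_camera(n)
    return dict(np.load(n+"0.npz"))
def plane(d,uv,z):
    T=d["world_from_camera"];uv=np.atleast_2d(np.asarray(uv,float))
    r=np.c_[uv,np.ones(len(uv))]@np.linalg.inv(d["mtx"]).T@T[:3,:3].T
    return (T[:3,3]+r*((z-T[2,3])/r[:,2])[:,None])[:,:2]
def cloud(d):
    h,w=d["range_z"].shape;u,v=np.meshgrid(np.arange(w),np.arange(h))
    p=np.stack([u,v,np.ones_like(u)],-1)@np.linalg.inv(d["mtx"]).T*d["range_z"][...,None]
    T=d["world_from_camera"];return p@T[:3,:3].T+T[:3,3]
def proj(d,p):
    T=d["world_from_camera"];q=(np.atleast_2d(p)-T[:3,3])@T[:3,:3]@d["mtx"].T
    return q[:,:2]/q[:,2:]
def big(m,k=1):
    c,_=cv2.findContours(m.astype(np.uint8),0,cv2.CHAIN_APPROX_NONE)
    return sorted(c,key=lambda a:-len(a))[:k]
def rect(m,d,z):
    c=big(m)[0][:,0]; r=cv2.minAreaRect((plane(d,c,z)*1000).astype(np.float32)); return np.round(r[0],1),np.round(r[1],1),round(r[2],1),len(c)
def box(m,x0,x1,y0,y1):
    o=np.zeros_like(m);o[y0:y1,x0:x1]=m[y0:y1,x0:x1];return o
E
python3 - <<'E'
from h import *
rois={"top":dict(rest=(135,215,265,320),w=(270,420,205,330),slot=(310,334,236,250),knob=(355,385,238,262),grip=(345,372,288,308)),
"scene":dict(rest=(385,450,310,395),w=(250,390,160,305),slot=(298,315,236,254),knob=(280,302,195,215),grip=(325,345,188,210))}
for n in rois:
    d=load(n);P=cloud(d);z=P[...,2];c=d["color"].astype(int);R=rois[n];g=c.max(-1)
    print(n)
    print("rest",rect(box((z>.058)&(z<.078),*R["rest"]),d,.068), "z warm",np.median(z[box((z>.09)&(z<.11),*R["w"])]))
    print("warm",rect(box((z>.09)&(z<.18),*R["w"]),d,.1))
    sm=box(g<70,*R["slot"]);print("slot",rect(sm,d,.1), plane(d,np.argwhere(sm)[:,::-1].mean(0),.1))
    k=box(g<60,*R["knob"]);print("knob",rect(k,d,.126))
    gm=box(g>150,*R["grip"]);print("grip",rect(gm,d,.138))
    br=box((c.min(-1)>140),*R["rest"]);print("dial",rect(br,d,.108),np.argwhere(br)[:,::-1].mean(0))
    hd=box((g<45)&(z>.09),*R["rest"]);print("head",rect(hd,d,.108))
E
```

```text
top
rest (array([492.2, 297.9]), array([142.7,  60.1]), 76.7, 151) z warm 0.10036539971648761
warm (array([ 538.6, -130.6]), array([320. , 239.9]), 83.3, 443)
slot (array([604.6, -77.5]), array([28.4,  8. ]), 83.0, 27) [[ 0.60456328 -0.07780854]]
knob (array([ 585.6, -196.6]), array([31.1, 31.5]), 43.3, 36)
grip (array([ 468.1, -155.1]), array([ 7.2, 23.8]), 88.2, 23)
dial (array([484.3, 266.2]), array([10.5, 10.2]), 44.6, 12) [182.52380952 294.33333333]
head (array([481.9, 253.1]), array([18.4, 18.1]), 77.5, 25)
scene
rest (array([494.2, 301.6]), array([143.9,  64.1]), 76.7, 238) z warm 0.10140390269654476
warm (array([ 539.6, -125.9]), array([329.7, 241.8]), 83.3, 364)
slot (array([606.2, -74.4]), array([21.5,  5.9]), 85.3, 15) [[ 0.60603542 -0.07374012]]
knob (array([ 589. , -190.8]), array([34.2, 29. ]), 63.8, 31)
grip (array([ 468.3, -152.6]), array([11.5, 22.2]), 85.8, 18)
dial (array([483.6, 265.8]), array([10.8, 12.1]), 11.2, 13) [418.24 329.36]
head (array([489.3, 270.4]), array([37.3, 21.1]), 78.8, 49)
```

The measurements agree in both views: the dial is at (484,266), and the rest geometry predicts (485,265.5). The slot is at about (605,-77), with warmer yaw -6.7° and rest yaw -13.3°. I start by turning the tool.

```bash
cat > go.py <<'E'
import sys,numpy as np
from cell import env
from scipy.spatial.transform import Rotation as R
o=env.get_obs();t=np.array(list(map(float,sys.argv[1:4])))
M=R.from_euler("xyz",o["tool_rot"],degrees=True).as_matrix()
print("pos",o["tool_pos"].round(4),"rot",o["tool_rot"].round(2),"t",o["time_s"],"w",round(o["grip_width"],4),"j7",o["qpos"][6])
print("units of 20mm:",(M.T@(t-o["tool_pos"])/.02).round(2))
if len(sys.argv)>4:
    dy=(float(sys.argv[4])-o["tool_rot"][2]); print("turn units",round(-dy/45,3))
E
python3 -m jog '[[0.5,0,0,0,-0.14],[0.5,0,0,0,-0.14],[0.5,0,0,0,-0.14],[0.5,0,0,0,-0.14],[0.5,0,0,0,-0.14],[0.5,0,0,0,-0.14],[0.5,0,0,0,-0.14],[0.5,0,0,0,-0.13],[0.5,0,0,0,0]]'
python3 go.py 0.484 0.266 0.24 76.7
```

```text
time_s: 0.85
tool_pos: [0.294, -0.5794, 0.2389]
tool_rot: [-180.0, -0.1, 77.0]
force: [0.1, 0.1, 0.4]
grip_width: 0.0443
grasp_force: 0.0
pos [ 0.294  -0.5794  0.2389] rot [-1.7996e+02 -5.0000e-02  7.7010e+01] t 0.85 w 0.0443 j7 45.3230120971241
units of 20mm: [ 4.332e+01 -2.400e-01 -2.000e-02]
turn units 0.007
```

```bash
python3 -m jog '[[0.5,0,1,0,0],[0.5,0,1,0,0],[0.5,0.5,1,0,0],[0.5,1,0,0,0],[0.5,1,0,0,0],[0.5,1,0,0,0],[0.5,1,0,0,0],[0.5,1,0,0,0],[0.5,1,0,0,0],[0.5,1,0,0,0],[0.5,1,0,0,0],[0.5,1,0,0,0]]'
python3 -m jog '[[0.5,1,0,0,0],[0.5,1,0,0,0],[0.5,1,0,0,0],[0.5,1,0,0,0],[0.5,1,0,0,0],[0.5,1,0,0,0],[0.5,1,0,0,0],[0.5,1,0,0,0],[0.5,1,0,0,0],[0.5,1,0,0,0],[0.5,1,0,0,0],[0.5,1,0,0,0]]'
python3 -m jog '[[0.5,1,0,0,0],[0.5,1,0,0,0],[0.5,1,0,0,0],[0.5,1,0,0,0],[0.5,1,0,0,0],[0.5,1,0,0,0],[0.5,1,0,0,0],[0.5,1,0,0,0],[0.5,1,0,0,0],[0.5,1,0,0,0],[0.5,0,0,0,0],[0.5,0,0,0,0]]'
python3 go.py 0.484 0.266 0.16 76.7
```

```text
time_s: 1.85
tool_pos: [0.3959, -0.4071, 0.2393]
tool_rot: [-180.0, -0.0, 76.7]
force: [-0.2, 0.3, 0.0]
grip_width: 0.0434
grasp_force: 0.0
time_s: 2.85
tool_pos: [0.4503, -0.1735, 0.2394]
tool_rot: [-180.0, 0.0, 76.7]
force: [0.7, -0.1, -0.2]
grip_width: 0.0435
grasp_force: 0.0
time_s: 3.85
tool_pos: [0.4956, 0.0214, 0.2394]
tool_rot: [-180.0, 0.0, 76.9]
force: [-0.7, 0.2, 0.7]
grip_width: 0.0435
grasp_force: 0.0
pos [0.4956 0.0214 0.2394] rot [-1.7998e+02  1.0000e-02  7.6900e+01] t 3.85 w 0.0435 j7 -19.008264670581127
units of 20mm: [11.78 -3.34  3.97]
turn units 0.004
```

```bash
python3 -m jog '[[0.5,1,-0.3,0,0],[0.5,1,-0.3,0,0],[0.5,1,-0.3,0,0],[0.5,1,-0.3,0,0],[0.5,1,-0.3,0,0],[0.5,1,-0.3,0,0],[0.5,1,-0.3,0,0],[0.5,1,-0.3,0,0],[0.5,1,-0.3,0,0],[0.5,1,-0.3,0,0],[0.5,1,-0.3,0,0],[0.5,0.8,0,0,0]]'
python3 -m jog '[[0.5,0,0,1,0],[0.5,0,0,1,0],[0.5,0,0,1,0],[0.5,0,0,0,0],[0.5,0,0,0,0]]'
python3 go.py 0.484 0.266 0.096 76.7
python3 - <<'E'
from h import *
out=[]
for n,b in(("top",(130,210,250,330)),("scene",(370,470,280,380))):
    d=load(n,1);out.append(cv2.resize(d["color"][b[2]:b[3],b[0]:b[1],::-1],(400,400),interpolation=2))
cv2.imwrite("pics/c2.png",np.hstack(out))
E
```

```text
time_s: 4.85
tool_pos: [0.4846, 0.2656, 0.2393]
tool_rot: [-180.0, 0.1, 76.8]
force: [0.2, 0.1, 0.4]
grip_width: 0.0438
grasp_force: 0.0
time_s: 5.27
tool_pos: [0.485, 0.2635, 0.1787]
tool_rot: [-179.9, 0.1, 76.7]
force: [0.2, 0.6, 0.6]
grip_width: 0.0437
grasp_force: 0.0
pos [0.485  0.2635 0.1787] rot [-1.7989e+02  1.2000e-01  7.6720e+01] t 5.2667 w 0.0437 j7 -54.00747114424225
units of 20mm: [ 0.12 -0.07  4.13]
turn units 0.0
```

View pics/c2.png

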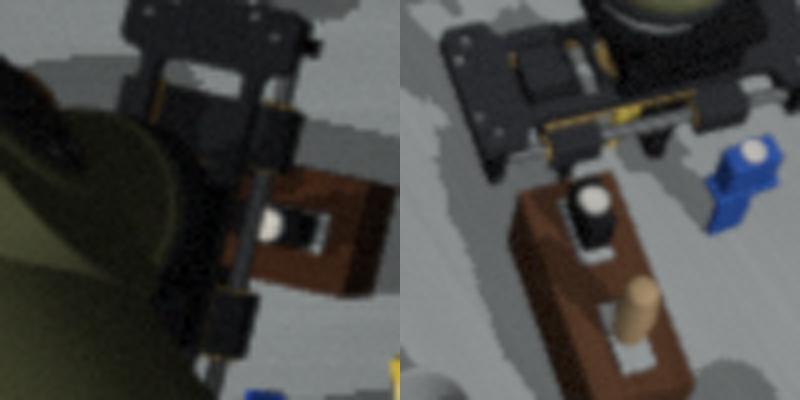

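The fingers straddle the head line in both views: the gauge dial is at (595,198) and the fingers either side at (565,160) and (655,140). I descend and grip.

```bash
python3 -m jog '[[0.5,0.1,-0.05,0.7,0],[0.5,0,0,0.7,0],[0.5,0,0,0.7,0],[0.5,0,0,0.7,0],[0.5,0,0,0.7,0],[0.5,0,0,0.6,0],[0.5,0,0,0,0]]' 20
python3 -m jog '[[0,0,0,0,0],[0,0,0,0,0],[0,0,0,0,0],[0,0,0,0,0],[0,0,0,0,0],[0,0,0,0,0],[0,0,0,0,0]]' 20
```

```text
time_s: 5.95
tool_pos: [0.483, 0.2662, 0.0944]
tool_rot: [-179.8, 0.2, 76.9]
force: [-0.7, -1.4, -0.1]
grip_width: 0.0438
grasp_force: 0.0
time_s: 6.53
tool_pos: [0.485, 0.2675, 0.0981]
tool_rot: [179.9, -0.0, 76.9]
force: [0.4, -0.3, 3.8]
grip_width: 0.0178
grasp_force: 20.0
```

Width 17.8 mm matches the 18 mm head. I lift it and measure.

```bash
python3 -m jog '[[0,0,0,-0.5,0],[0,0,0,-0.8,0],[0,0,0,-0.8,0],[0,0,0,-0.8,0],[0,0,0,-0.8,0],[0,0,0,-0.8,0],[0,0,0,-0.8,0],[0,0,0,-0.8,0],[0,0,0,-0.8,0],[0,0,0,-0.8,0],[0,0,0,-0.8,0],[0,0,0,0,0]]' 30
python3 go.py 0.605 -0.077 0.25 83.3
python3 - <<'E'
from h import *
d=load("scene",1);cv2.imwrite("pics/s3.png",d["color"][240:400,360:520,::-1].repeat(3,0).repeat(3,1))
E
```

```text
time_s: 7.53
tool_pos: [0.4857, 0.2684, 0.2711]
tool_rot: [179.7, -0.2, 76.9]
force: [0.7, 1.1, -0.6]
grip_width: 0.0178
grasp_force: 30.0
pos [0.4857 0.2684 0.2711] rot [179.74  -0.18  76.88] t 7.5333 w 0.0178 j7 -51.53340289287215
units of 20mm: [-15.47   9.72   1.05]
turn units -0.143
```

View pics/s3.png

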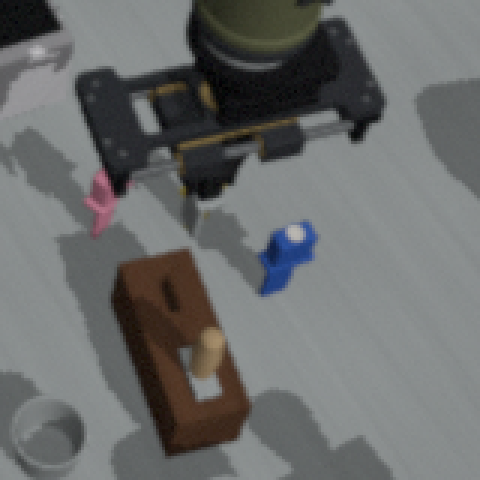

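The gauge is held upright, with the blade at (200,215). The spreader is untouched and the gauge's rest slot is empty. I move it over the slot.

```bash
python3 -m jog '[[0,-1,0.65,0,0],[0,-1,0.65,0,0],[0,-1,0.65,0,0],[0,-1,0.65,0,0],[0,-1,0.65,0,0],[0,-1,0.65,0,0],[0,-1,0.65,0,0],[0,-1,0.65,0,0],[0,-1,0.65,0,0],[0,-1,0.65,0,0],[0,-1,0.65,0,0],[0,-1,0.65,0,0]]'
python3 -m jog '[[0,-1,0.65,0,0],[0,-1,0.65,0,0],[0,-1,0.62,0,0],[0,-0.47,0,0,0],[0,0,0,0.6,-0.07],[0,0,0,0.6,-0.07],[0,0,0,0.6,0],[0,0,0,0,0],[0,0,0,0,0]]'
python3 go.py 0.605 -0.077 0.21 83.3
python3 - <<'E'
from h import *
out=[]
for n,b in(("top",(280,380,200,300)),("scene",(250,350,180,280))):
    d=load(n,1);np.savez(n+"3.npz",**d);out.append(cv2.resize(d["color"][b[2]:b[3],b[0]:b[1],::-1],(400,400),interpolation=2))
cv2.imwrite("pics/c4.png",np.hstack(out))
E
```

```text
time_s: 8.58
tool_pos: [0.5815, -0.0031, 0.2661]
tool_rot: [-179.9, 0.0, 76.9]
force: [0.5, -0.2, -1.3]
grip_width: 0.0177
grasp_force: 30.0
time_s: 9.33
tool_pos: [0.6027, -0.0776, 0.2304]
tool_rot: [-179.9, -0.0, 83.1]
force: [0.3, -0.2, -0.1]
grip_width: 0.0178
grasp_force: 30.0
pos [ 0.6027 -0.0776  0.2304] rot [-1.7986e+02 -1.0000e-02  8.3140e+01] t 9.3333 w 0.0178 j7 -10.610752392940423
units of 20mm: [0.04 0.11 1.02]
turn units -0.004
```

View pics/c4.png

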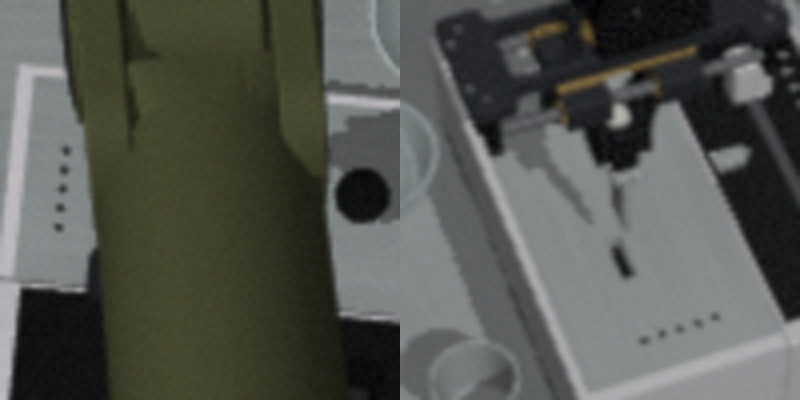

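The blade tip is at scene pixel about (305,237), right above the slot at (305,245). I lower it to just above the lid and compare tip and slot.

```bash
python3 -m jog '[[0,0.02,0.06,0.5,0],[0,0,0,0.5,0],[0,0,0,0.4,0],[0,0,0,0,0]]'
for i in 1 2 3; do python3 -m jog '[[0,0,0,0,0]]' | grep tool_pos; done
python3 -m jog '[[0,0,0,0,0]]' | grep tool_
python3 - <<'E'
from h import *
d=load("scene",1);np.savez("scene4.npz",**d)
y=np.array([.117,.993,0]);s=np.array([.605,-.0765,0])
for z in(.1,.112): print(z,proj(d,[s+[0,0,z]-.012*y,s+[0,0,z],s+[0,0,z]+.012*y]).round(1).tolist())
im=cv2.resize(d["color"][215:260,280:340,::-1],(800,600),interpolation=2);cv2.imwrite("pics/c5.png",im)
E
```

```text
time_s: 9.77
tool_pos: [0.6035, -0.078, 0.2008]
tool_rot: [-179.8, -0.0, 83.2]
force: [-0.1, -0.7, -0.5]
grip_width: 0.0174
grasp_force: 30.0
tool_pos: [0.6043, -0.0779, 0.2025]
tool_pos: [0.605, -0.078, 0.2035]
tool_pos: [0.6052, -0.0779, 0.2039]
tool_pos: [0.6052, -0.0779, 0.204]
tool_rot: [180.0, 0.0, 83.2]
0.1 [[303.2, 240.7], [304.8, 244.3], [306.4, 247.9]]
0.112 [[303.1, 238.0], [304.7, 241.6], [306.3, 245.1]]
```

View pics/c5.png

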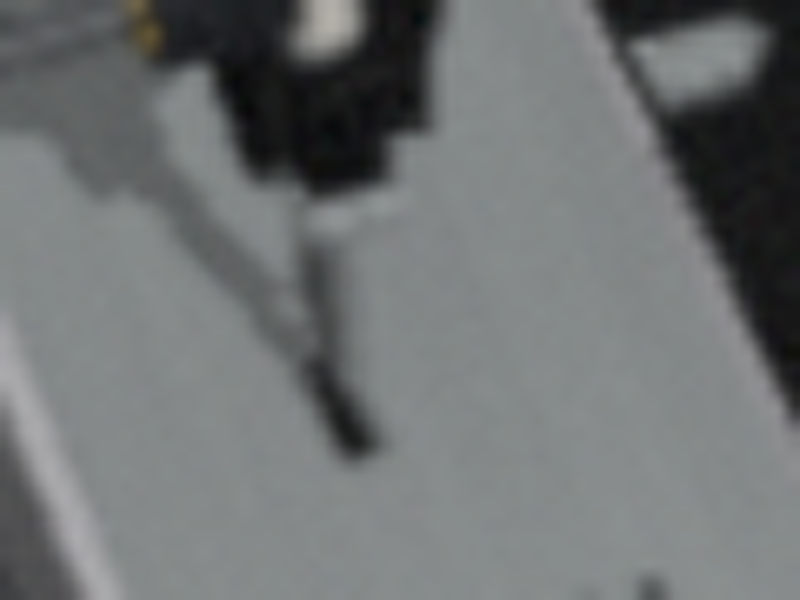

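The blade's lower end is at about (305,243) and the slot's +y end at (306.6,249). They line up to about 1 mm. I shift 1 mm towards +y and go down gently.

```bash
python3 -m jog '[[0,0.05,0,0.3,0],[0,0,0,0.3,0],[0,0,0,0.2,0],[0,0,0,0.2,0],[0,0,0,0,0],[0,0,0,0,0]]'
python3 -m jog '[[0,0,0,0,0],[0,0,0,0,0]]'
```

```text
time_s: 10.65
tool_pos: [0.6048, -0.077, 0.1831]
tool_rot: [-180.0, -0.0, 83.2]
force: [0.3, 1.2, -0.8]
grip_width: 0.0178
grasp_force: 30.0
time_s: 10.82
tool_pos: [0.6052, -0.0769, 0.1838]
tool_rot: [180.0, 0.0, 83.2]
force: [-0.4, -0.3, -1.1]
grip_width: 0.0179
grasp_force: 30.0
```

The tip is below the lid face with no force, so it has entered. I continue.

```bash
python3 -m jog '[[0,0,0,0.4,0],[0,0,0,0.4,0],[0,0,0,0.4,0],[0,0,0,0.4,0],[0,0,0,0.4,0],[0,0,0,0.3,0],[0,0,0,0,0],[0,0,0,0,0],[0,0,0,0,0]]'
python3 -m jog '[[0,0,0,0.15,0],[0,0,0,0.15,0],[0,0,0,0.1,0],[0,0,0,0,0],[0,0,0,0,0]]'
```

```text
time_s: 11.57
tool_pos: [0.6053, -0.0769, 0.1379]
tool_rot: [180.0, -0.0, 83.2]
force: [-0.6, -0.4, -0.6]
grip_width: 0.0179
grasp_force: 30.0
time_s: 11.98
tool_pos: [0.6052, -0.077, 0.1302]
tool_rot: [180.0, 0.0, 83.2]
force: [-2.3, 0.3, 4.3]
grip_width: 0.0174
grasp_force: 30.0
```

```bash
python3 -m jog '[[0,0,0,0.1,0],[0,0,0,0.05,0],[0,0,0,0,0],[0,0,0,0,0]]'
```

```text
time_s: 12.32
tool_pos: [0.6052, -0.077, 0.1301]
tool_rot: [180.0, 0.1, 83.2]
force: [-7.2, -0.7, 19.5]
grip_width: 0.018
grasp_force: 30.0
```

The TCP stays at 0.130 with 19.5 N, so the collar is seated. I release and lift.

```bash
python3 -m jog '[[0,0,0,-0.12,0],[0.5,0,0,0,0],[0.5,0,0,0,0],[0.5,0,0,0,0],[0.5,0,0,0,0],[0.5,0,0,-0.4,0],[0.5,0,0,-0.8,0],[0.5,0,0,-1,0],[0.5,0,0,-1,0],[0.5,0,0,-1,0],[0.5,0,0,0,0]]'
python3 -m jog '[[0.5,0,-1,0,0],[0.5,0,-1,0,0],[0.5,0,-1,0,0],[0.5,0,-1,0,0],[0.5,0,-1,0,0],[0.5,-1,-1,0,0],[0.5,-1,-1,0,0],[0.5,-1,0,0,0],[0.5,-1,0,0,0],[0.5,-1,0,0,0],[0.5,-1,0,0,0],[0.5,-1,0,0,0]]'
python3 go.py 0.468 -0.153 0.20 83.3
python3 - <<'E'
from h import *
out=[]
for n,b in(("top",(270,420,210,330)),("scene",(250,400,160,280))):
    d=load(n,1);np.savez(n+"5.npz",**d);out.append(cv2.resize(d["color"][b[2]:b[3],b[0]:b[1],::-1],(400,320),interpolation=2))
cv2.imwrite("pics/c6.png",np.hstack(out))
E
```

```text
time_s: 13.23
tool_pos: [0.6075, -0.0767, 0.2178]
tool_rot: [179.6, 0.0, 83.2]
force: [0.6, 0.6, 1.0]
grip_width: 0.0431
grasp_force: 0.0
time_s: 14.23
tool_pos: [0.449, -0.2001, 0.2128]
tool_rot: [-180.0, 0.0, 83.2]
force: [-0.1, 0.3, -0.3]
grip_width: 0.0437
grasp_force: 0.0
pos [ 0.449  -0.2001  0.2128] rot [-1.7999e+02  2.0000e-02  8.3170e+01] t 14.2333 w 0.0437 j7 13.664145159958322
units of 20mm: [2.45 0.67 0.64]
turn units -0.003
```

View pics/c6.png

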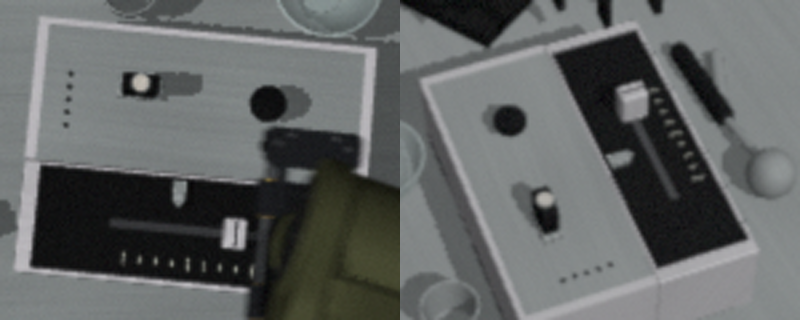

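The gauge stands upright in the slot (left crop (140,84)) with its collar on the lid. The grip with its black line is at left crop (235,232), and the pointer tip is at (180,205). I measure the distance to slide.

```bash
python3 - <<'E'
from h import *
a=np.radians(-6.7);X=np.array([np.cos(a),np.sin(a)]);Y=np.array([-np.sin(a),np.cos(a)]);C=np.array([.5388,-.1295])
for n,gb,pb in(("top",(350,366,288,308),(330,345,275,292)),("scene",(328,344,188,200),(324,340,212,226))):
    d=load(n);g=d["color"].max(-1)
    f=lambda p:[((p-C)@X*1000).round(1),((p-C)@Y*1000).round(1)]
    m=box(g>120,*gb);q=plane(d,np.argwhere(m)[:,::-1],.138);print(n,"grip",len(q),*[[v.min(),np.median(v),v.max()] for v in f(q)],q.mean(0))
    m=box(g>90,*pb);q=plane(d,np.argwhere(m)[:,::-1],.108);x,y=f(q);print("ptr",len(q),x.min(),x.max());
    for lo in range(int(x.min()),int(x.max()),4):
        k=(x>=lo)&(x<lo+4)
        if k.any():print(lo,k.sum(),y[k].mean().round(1),y[k].min(),y[k].max())
    np.set_printoptions(linewidth=200)
    print(g[gb[2]:gb[3],gb[0]:gb[1]])
E
```

```text
top grip 74 [np.float64(-79.4), np.float64(-67.19999999999999), np.float64(-54.3)] [np.float64(-47.6), np.float64(-37.3), np.float64(-29.5)] [ 0.46759789 -0.15966882]
ptr 61 -44.2 -15.4
-44 5 12.6 9.2 16.6
-40 8 13.2 9.4 17.0
-36 5 14.3 9.9 17.5
-32 9 12.1 7.6 17.7
-28 9 13.6 8.1 18.1
-24 1 8.3 8.3 8.3
-20 19 13.0 -3.5 31.1
-16 4 0.3 -3.3 4.0
[[ 16  15  15  17  13  16  14  17  17  15  17  19  19  16  19  16]
 [ 18  18  14  17  17  15  17  13  14  15  17  15  16  18  13  13]
 [ 14  14  17  17  20  18  20  18  21  16  18  20  17  17  18  13]
 [ 17  15  16  23  42  61  60  55  52  43  47  35  19  10  13  14]
 [ 15  17  22  42 104 153 147 138 128 114 121 101  56  20  10  11]
 [ 17  18  22  53 116 167 175 162 111 137 165 164 107  32   9  14]
 [ 17  18  31  67 121 172 173 163 108 136 171 168 103  29  11  14]
 [ 31  31  42  75 127 170 175 161  93 141 172 163  87  25  10  12]
 [ 52  52  61  96 138 169 176 163 100 163 172 160  81  30  19  19]
 [ 55  54  62  98 144 174 176 164 101 168 173 162  80  39  34  34]
 [ 45  51  60 100 150 177 177 163  95 171 175 157  71  41  37  35]
 [ 23  28  41 101 
[... 1068 characters left out ...]
  26  30  37  39  28  25  21]
 [ 25  23  23  22  23  25  21  35  48  66  76  93  96  44  25  26]
 [ 19  20  20  25  33  55  68  82 117 142 143 144 132  79  35  31]
 [ 21  14  23  55  95 132 148 147 152 159 149 131 125  95  43  30]
 [ 10  26  43  97 138 155 154 139 129 129 129 137 154 137  89  67]
 [ 15  17  43  97 130 130 125 129 142 153 157 164 170 165 138  80]
 [ 18  17  38  77 118 145 153 157 163 170 172 175 178 175 151  77]
 [ 20  20  37  66 105 141 165 172 176 177 174 167 161 156 134  64]
 [ 11  20  32  61  90 131 166 171 162 160 155 151 145 144 124  61]
 [ 20  13  35  61  84 112 146 154 149 146 143 144 144 143 123  59]
 [ 15  23  35  62  84 106 136 144 143 144 142 144 144 141 123  59]]
```

```bash
python3 - <<'E'
from h import *
a=np.radians(-6.7);X=np.array([np.cos(a),np.sin(a)]);Y=np.array([-np.sin(a),np.cos(a)]);C=np.array([.5388,-.1295])
for n,uv in(("top",[358.2,297.3]),("scene",[337,193.1])):
    p=plane(load(n),uv,.138)[0];print(n,p,((p-C)@X*1000).round(1),((p-C)@Y*1000).round(1))
E
python3 go.py 0.468 -0.167 0.134 83.3
```

```text
top [ 0.467286   -0.16153053] -67.3 -40.2
scene [ 0.46601542 -0.16100653] -68.6 -39.8
pos [ 0.4481 -0.2029  0.2125] rot [-1.7996e+02  5.0000e-02  8.2850e+01] t 14.3333 w 0.0434 j7 13.594996238285617
units of 20mm: [1.91 0.76 3.92]
turn units -0.01
```

The grip is at (0.467,-0.161) in both views. The slide is +54 mm along the track.

```bash
python3 -m jog '[[0.6,0.7,0.35,0,0],[0.6,0.8,0.35,0,0],[0.6,0.7,0,0.2,0],[0.6,0,0,0.6,0],[0.6,0,0,0.6,0],[0.6,0,0,0.6,0],[0.6,0,0,0.6,0],[0.6,0,0,0.6,0],[0.6,0,0,0.6,0],[0.6,0,0,0.1,0],[0.6,0,0,0,0],[0.6,0,0,0,0]]' 15
python3 -m jog '[[0,0,0,0,0],[0,0,0,0,0],[0,0,0,0,0],[0,0,0,0,0],[0,0,0,0,0],[0,0,0,0,0],[0,0,0,0,0]]' 15
python3 go.py 0.467 -0.161 0.134 83.3
```

```text
time_s: 15.33
tool_pos: [0.4687, -0.1574, 0.135]
tool_rot: [180.0, -0.0, 83.2]
force: [0.6, -0.6, 0.6]
grip_width: 0.052
grasp_force: 0.0
time_s: 15.92
tool_pos: [0.468, -0.1573, 0.1352]
tool_rot: [-179.9, 0.0, 83.2]
force: [-4.8, 0.3, 4.6]
grip_width: 0.0279
grasp_force: 15.0
pos [ 0.468  -0.1573  0.1352] rot [-1.7993e+02  2.0000e-02  8.3170e+01] t 15.9167 w 0.0279 j7 5.329776528516481
units of 20mm: [-0.19 -0.03  0.06]
turn units -0.003
```

Gripped, at a width of 27.9 mm. I slide 54 mm, which is 2.7 units.

```bash
python3 -m jog '[[0,0.3,0,0,0],[0,0.3,0,0,0],[0,0.3,0,0,0],[0,0.3,0,0,0],[0,0.3,0,0,0],[0,0.3,0,0,0],[0,0.3,0,0,0],[0,0.3,0,0,0],[0,0.3,0,0,0],[0,0,0,0,0],[0,0,0,0,0],[0,0,0,0,0]]'
python3 -m jog '[[0.6,0,0,0,0],[0.6,0,0,0,0],[0.6,0,0,0,0],[0.6,0,0,0,0],[0.6,0,0,-0.5,0],[0.6,0,0,-1,0],[0.6,0,0,-1,0],[0.6,0,0,-1,0],[0.6,0,0,-1,0],[0.6,0,0,0,0]]'
python3 -m jog '[[0.6,-1,0,0,0],[0.6,-1,0,0,0],[0.6,-1,0,0,0],[0.6,-1,0,0,0],[0.6,-1,0,0,0],[0.6,-1,0,0,0],[0.6,-1,0,0,0],[0.6,-1,0,0,0],[0.6,-1,0,0,0],[0.6,0,0,0,0]]'
python3 - <<'E'
from h import *
out=[]
for n,b in(("top",(310,370,270,315)),("scene",(300,360,185,230))):
    d=load(n,1);np.savez(n+"6.npz",**d);out.append(cv2.resize(d["color"][b[2]:b[3],b[0]:b[1],::-1],(400,300),interpolation=2))
cv2.imwrite("pics/c7.png",np.hstack(out))
E
```

```text
time_s: 16.92
tool_pos: [0.4744, -0.1028, 0.1352]
tool_rot: [-179.9, -0.0, 83.2]
force: [-4.9, 2.0, 5.9]
grip_width: 0.0279
grasp_force: 15.0
time_s: 17.75
tool_pos: [0.4775, -0.104, 0.2297]
tool_rot: [179.6, 0.1, 83.2]
force: [1.4, 0.2, 0.1]
grip_width: 0.0525
grasp_force: 0.0
time_s: 18.58
tool_pos: [0.4518, -0.2872, 0.2244]
tool_rot: [-180.0, 0.1, 82.8]
force: [-0.1, -0.9, 0.3]
grip_width: 0.0521
grasp_force: 0.0
```

View pics/c7.png

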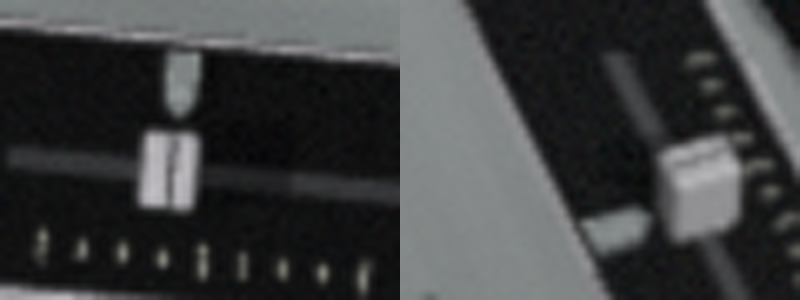

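The line on the grip is at top pixel (335.7,295) and scene pixel about (344.6,207.9). The pointer tip is at top (336.7,286). I compare them along the track.

```bash
python3 - <<'E'
from h import *
a=np.radians(-6.7);Y=np.array([-np.sin(a),np.cos(a)]);C=np.array([.5388,-.1295])
f=lambda d,uv,z:((plane(d,uv,z)-C)@Y*1000).round(1)
t=dict(np.load("top6.npz"));s=dict(np.load("scene6.npz"))
print("line",f(t,[335.7,295],.138),f(s,[344.6,207.9],.138),"ptr",f(t,[336.7,286.1],.108),f(s,[336.8,216.8],.108))
g=t["color"].max(-1);print(g[287:305,328:343])
g=t["color"].max(-1);m=box(g>90,330,345,280,289);q=np.argwhere(m)[:,::-1];print(q.mean(0),f(t,q.mean(0),.108))
P=cloud(s);m=box(P[...,2]>.16,290,330,210,260);print("gauge high pts",m.sum())
m=box((P[...,2]>.13)&(P[...,2]<.16),290,320,215,255);print(m.sum(),P[m].max(0) if m.any() else "",np.median(P[m],0))
E
```

```text
line [14.] [14.] ptr [12.2] [12.4]
[[ 17  18  15  15  16  15  21  33  70  61  28  11  17  17  19]
 [ 20  17  22  15  23  25  18  22  26  27  23  21  17  13  11]
 [ 18  18  21  35  70  72  63  52  48  57  54  32  14  15  17]
 [ 18  20  27  72 157 159 154 122 120 145 137  87  28  14  11]
 [ 18  19  31  90 176 180 173 136 118 173 173 127  39  16  16]
 [ 23  21  38 103 179 182 174 132 123 174 174 125  38  17  14]
 [ 40  33  44 106 173 180 172 116 141 180 175 119  36  10  12]
 [ 53  54  65 116 176 182 172 114 145 177 175 115  35  20  19]
 [ 55  59  70 129 179 185 170  98 150 179 175  98  44  37  37]
 [ 46  51  72 140 182 184 172 107 176 184 170  91  40  38  35]
 [ 21  26  61 145 183 188 174 105 174 179 166  85  39  34  37]
 [ 20  24  65 154 187 191 169 100 178 180 160  77  21  18  20]
 [ 16  22  69 159 187 184 169 109 174 178 155  60  16  15  18]
 [ 20  21  55 135 163 167 155 112 166 168 139  48  14  15  14]
 [ 17  22  26  45  56  59  58  60  91  99  75  27  15  16  14]
 [ 20  12  17  19  19  21  19  26  29  33  25  18  17  15  18]
 [ 18  18  18  19  20  15  19  19  17  20  19  22  16  17  18]
 [ 20  20  17  20  17  19  17  22  19  17  15  17  19  20  16]]
[336.75862069 282.5862069 ] [12.8]
gauge high pts 9
93 [ 0.61523649 -0.05806383  0.1471936 ] [ 0.60641356 -0.07329981  0.14015675]
```

The line and pointer agree within about 1.5 mm in both views. The gauge top is at 0.140 m, which means it is fully home, and the gripper is clear.

```bash
python3 -c "
from cell import env
print(env.sign_off())"
```

```text
the job is handed in; nothing more can be done
None
```

I handed the job in at about 19 s: the gauge is fully seated in the lid slot, and the slider line is about 1.5 mm from the pointer by camera (limit 5 mm). The gripper is clear and I never touched the spreader or other items, but sign-off returned no verdict.

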